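# Level the casting plate and bear on the spirit level

## Task

Level the casting plate before the next pour: lay the spirit level down in the milled seat of the steel plate, and only then turn the black knob of the screw foot until the bubble stands between the two lines. Then, with the knob let go, press lightly down on top of the level to bed it and to see that the plate holds under load, and finish while still pressing, with the bubble between the lines; leave the plaster shell, cups, jar, tin and foot form where they stand.

Things in the scene. Friction and masses are not known exactly. Their poses are not given: they have to be found in the camera images.
- level_mid (a point): loose spirit level, a grey aluminium bar with black ends, 110 mm long (own y) x 24 mm wide (own x) x 34 mm high (z), about 0.24 kg, lying upright on the bench. The point is its centre, 17 mm above its underside. Its top is flat (a clear window, level with the metal, covers the yellow-green vial in the middle 50 mm). Grip it across the 24 mm; it may be laid in the seat either way round
- bubble (a joint): the pale bubble, 9.6 mm long, in the level's vial. Value in rad: it stands 350 mm x value from the middle, positive towards the level's own +y. It floats to the higher end and, once settled (about 1 s after a change), reads the slope of the level in rad. It stands between the two black lines while it is within 2 mm of the middle (0.0057 rad)
- seat (a point): middle of the floor of the milled seat in the casting plate: a pocket 115 mm long (own y) x 29 mm wide (own x), 6 mm deep, 2 mm chamfers at its mouth (2.5 mm to spare round the level). The floor lies 36 to 38 mm above the bench; own z is square to the plate. The plate tips slightly about its two rigid legs, 70 mm away towards own +y; the screw foot is 130 mm away towards own -y
- casting_plate: steel plate 240 mm (own y) x 140 mm (own x) x 12 mm which carries the seat, top about 45 mm above the bench; origin half-way between the tips of its two rigid legs, 6 mm above the bench, axes as those of the seat. Its screw-foot end always starts too low, by a slope of 0.013 to 0.030 rad
- knob_grip (a point): centre of the round black knob of the screw foot, on its upright axis, 89.5 mm above the bench; 38 mm across, rim reaches 11 mm above and below. It turns in place at fixed height. Clockwise from above lifts its end of the plate: 16 mm a turn, so 0.0127 rad of slope per rad of turn. It has 1.0 to 2.4 rad to go to level, needs about 0.1 N m and stays where it is left, also under load
- cast_small: plaster socket shell, 71 mm across, 101 mm high, standing on the bench; origin at its underside
- cup_mix: white mixing cup, 70 mm across, 71 mm high; origin at its underside
- cup_plaster: dark rubber plaster cup, 79 mm across, 62 mm high; origin at its underside
- jar_white: white screw jar, 68 mm across, 99 mm high; origin at its underside
- can_cream: yellow round tin, 85 mm across, 155 mm high; origin at its underside
- toe_form: brown foam foot form, 96 x 77 x 52 mm high; origin at its underside
- spirit_level: the whole spirit level; origin in the middle of its underside, axes as those of level_mid

How it is judged (in metres and radians):
On the way, in this order (a step that is already met when the one before it is completed fails the run):
1. the level lies in the seat, on its floor (z of level_mid in the frame of seat between 0.015 and 0.0195 m and horizontal distance between level_mid and seat below 0.006 m and angle between the y axis of level_mid and the y axis of seat, either way round below 0.12 rad), for 0.3 s.
2. with the level in the seat the plate has been turned level (angle between seat's own z axis and vertical below 0.0065 rad and z of level_mid in the frame of seat below 0.0195 m and horizontal distance between level_mid and seat below 0.006 m), for 0.3 s.
At the end, for the whole second after the job is handed in: The level lies on the floor of the seat (within 2.5 mm in height, 6 mm and 0.12 rad), the bubble is within 2.3 mm of the middle, and the fingers press on the level with more than 2 N so that it bears on the plate with more than 5 N (its own weight is 2 to 3 N), all through the last second (all of step 1 and value of joint bubble between -0.0065 and 0.0065 rad and angle between seat's own z axis and vertical below 0.0075 rad and contact force between the fingers and spirit_level above 2 N and contact force between spirit_level and casting_plate above 5 N); the arm keeps its last pose, push and grip.
It fails at once if the level was slammed or pressed into the plate with more than 80 N (contact force between spirit_level and casting_plate above 80 N).
It fails at once if a thing standing by was pushed away or knocked over (distance of any of cast_small, cup_mix, cup_plaster, jar_white, can_cream, toe_form from where it was at the start of the episode above 0.03 m).
It also fails if it takes over 67 s, if anything falls off the work surface, if the arm or the gripper's body presses on something with over 40 N, if the wrist force passes 120 N, or if a joint passes its speed limit or range.

## Robot

A 6-joint arm with a two-finger parallel gripper is mounted at the origin on a cart in front of the work surface, level with it; the furniture and walls round the work are solid. World frame = base frame: x ahead of the robot, y to its left, z up, the work surface at z = 0. Lengths are in mm, angles in rad, forces in N, time in s.
With the tool pointing down it reaches from about 350 to 875 mm from the base axis. Payload 15.5 kg.
Tool frame: the origin (TCP) lies at the very end of the fingers, on their centre line; the grasp point (between the pads) lies 19 mm behind it (bot.hold_point_z is the distance from the TCP to the grasp point, in mm); x points along the fingers, z is the direction in which the jaws open and shut, and the axes are right-handed (so a half turn about x gives the same grasp; the last joint's range is limited). The gripper opens to 85 mm and grips with 20 to 120 N. Pads are 22 mm wide; open, the fingers measure 114 mm over their backs; the gripper's body (76 mm by 85 mm) begins 54 mm behind the grasp point. The pads swing forward as they close: fully open they stand 13 mm farther back than shut.
Start: joints at [-1.288, 0.494, 1.345, -0, 1.302, -0.096], TCP at [231.13, -580.694, 231.277] pointing down, gripper open.
Joint ranges: [-2.91, 2.91], [-0.82, 2.16], [0.22, 2.67], [-1.22, 4.37], [0.12, 2.79], [-3.08, 3.08]. Speed limits (rad/s): [1.89, 1.89, 2.57, 3.01, 3.01, 3.01].

## Interface

Orientations are given as [roll, pitch, yaw] about the fixed x, y, z axes, in that order (R = Rz(yaw) Ry(pitch) Rx(roll)).
In Python, from plant import bot, eyes gives the robot as it stands. The module is installed in compiled form; this text tells all that it offers.
- The arm moves only by the tool carry_out, never from a script. Its argument "targets" is a list that holds one entry, the list of rows, each a list of 7 numbers: the turn, a rotation vector about the tool's x, y, z in degrees, then the shift along the tool's x, y, z in cm, then the finger opening in cm, from 0 to 8.54. In form: [[[rx, ry, rz, x, y, z, jaw], ...]]. A call has 1 to 20 rows; each row shifts and turns the commanded pose from where the row before left it, along the tool's axes as they then stand; what a row does not reach is not made up. A row lasts 1/12 s, in which the tool goes at most 41.7 mm and 7.16 degrees, less where a joint would pass 70% of its speed; a pose out of reach is approached as far as the arm can. A call with a gripper value outside its range is refused whole. The fingers move at their own pace and stop on an object; "grip_force" is the grip in N (left out, the last holds). Time passes only in rows, so rows that do not move let the fingers close. It gives the time, the measured TCP pose, the force and the opening at its end, in the units of the state.
- bot.sense(): the state, without advancing time (a new reading comes with each control period).
- eyes.grab_frame(name): name is "scene" or "top" or "wrist"; returns (picture, depth): 420x560x3 uint8, red, green, blue; 420x560 float32, mm along the optical axis (not along the pixel's ray), 0 where there is no reading.
- eyes.camera_model(name): a dict with "mtx" (3x3 intrinsics, pixels), "R" (3x3) and "t" (3): a world point X has camera coordinates R X + t. Camera axes: x right, y down, z forward; pixel columns grow to the right and rows downward; lengths in mm; the calibration is good to about 2 mm. The wrist camera is an equidistant fisheye: a pixel r from the principal point sees the ray r / f radians off the axis. A picture is of the moment at which its call begins: read the wrist's pose just before it. camera_model takes no time and is no camera call; for the wrist camera it gives the pose at the moment of the call.
- bot.finish_job(): hands the job in, once; it reports no verdict.
The state is a dict: "time_s": time; "joint_positions": joint angles; "joint_velocities": joint speeds; "joint_torque": joint torques, N m; "ee_pos": TCP position; "tool_rot": TCP orientation; "contact_force": force on the tool from outside, world axes, zero at the start; "wrist_torque": the same for the moment, N m; "width": finger opening in mm.
Only numpy, scipy, OpenCV 4.12 (cv2) and the standard library are available. Lean on these libraries where they do the work, as an engineer would, in place of code of your own. Each camera call takes 0.05 s, during which the arm holds its last target. There are 200 camera calls.

## Working session

There is one attempt and no reset: what is moved stays moved. The work goes in short steps, Python scripts to look and compute and a tool call to move; the robot and the scene stay as the last step left them, time stands still between calls to the robot, and variables do not carry over. Pictures are saved under pics/ and viewed, about 8 in all and at most 12, crops included, and the job is handed in when it is done.

Besides the shell and the picture viewer there is one more tool, called after ">>>" by a JSON object that holds its "op" and its "data", one argument or row to a line. carry_out: Moves the arm, as the interface text tells. Its arguments: {"type":"object","properties":{"targets":{"type":"array","items":{"type":"array","items":{"type":"array","items":{"type":"number"}}}},"grip_force":{"type":"number"}},"required":["targets"]}

```bash
mkdir -p pics
python3 - <<'E'
from plant import bot, eyes
import cv2, numpy as np
print(bot.sense()); print(bot.hold_point_z)
for n in ("scene","top"):
    p,d=eyes.grab_frame(n); np.savez(f"{n}0.npz",p=p,d=d); cv2.imwrite(f"pics/{n}0.png",p[:,:,::-1])
    m=eyes.camera_model(n); print(n,m)
print(eyes.camera_model("wrist"))
E
```

```text
{'time_s': 0.0, 'joint_positions': array([-1.28753547e+00,  4.94206370e-01,  1.34613766e+00,  3.14255559e-05,
        1.30251212e+00, -9.55365394e-02]), 'joint_velocities': array([0.00054357, 0.00026158, 0.00267457, 0.0016698 , 0.00129593,
       0.00027481]), 'joint_torque': array([-2.45748146e-03, -8.82160091e+01, -3.83873749e+01, -4.75999987e-04,
        9.74018272e-03,  6.15682545e-07]), 'ee_pos': array([ 231.01527572, -580.34313901,  230.6836302 ]), 'tool_rot': array([3.02208691, 1.56953247, 1.83007963]), 'contact_force': array([-0.09711339, -0.11815972,  0.10806558]), 'wrist_torque': array([ 0.00846512, -0.03232881, -0.03823464]), 'width': 85.26966597266075}
18.700000000000003
scene {'mtx': array([[466.11282095,   0.        , 284.20340122],
       [  0.        , 466.11282095, 210.14825575],
       [  0.        ,   0.        ,   1.        ]]), 'R': array([[-5.90154925e-01, -8.07289963e-01, -2.82562912e-04],
       [-4.35699571e-01,  3.18805020e-01, -8.41741792e-01],
       [ 6.79619782e-01, -4.96634952e-01, -5.39880243e-01]]), 't': array([ 349.54732586,  134.57919074, 1485.98675463])}
top {'mtx': array([[447.2627792 ,   0.        , 274.05167446],
       [  0.        , 447.2627792 , 207.85876433],
       [  0.        ,   0.        ,   1.        ]]), 'R': array([[-0.01273684, -0.9998938 ,  0.00708247],
       [-0.9973447 ,  0.01219581, -0.07179705],
       [ 0.07170305, -0.00797813, -0.99739412]]), 't': array([  97.04506728,  490.53009506, 1545.30696377])}
{'mtx': array([[325.1922621 ,   0.        , 276.47655666],
       [  0.        , 325.1922621 , 209.61717372],
       [  0.        ,   0.        ,   1.        ]]), 'R': array([[ 0.3706689 , -0.92876215, -0.00233017],
       [-0.89703392, -0.35865411,  0.25825834],
       [-0.2406963 , -0.09363809, -0.96607308]]), 't': array([-623.83840086,  -33.0286859 ,  379.01311567])}
```

View pics/top0.png

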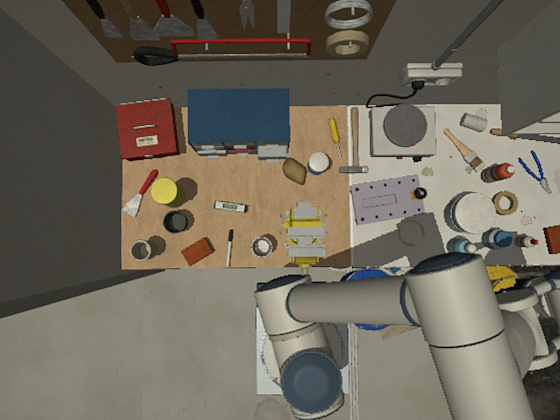

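View pics/scene0.png

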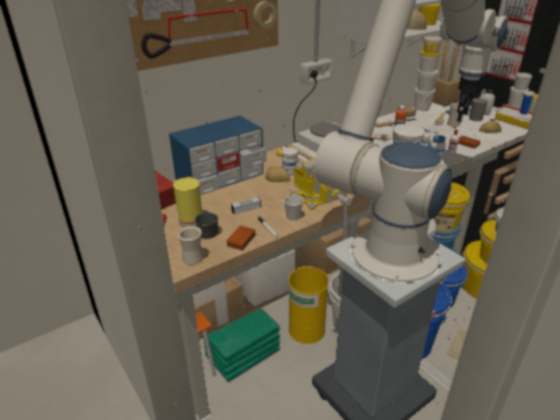

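The top view shows the level at about (231,206), the plate at (388,200) with the knob at (420,193) (image right), and the gripper around (460,300). In the scene view the level is at about (246,205), and the plate is hidden behind the arm.

```bash
cat > h.py <<'E'
import numpy as np, cv2
from scipy.spatial.transform import Rotation as Ro
from plant import bot, eyes
def px2w(n,uv,depth=None,z=None,m=None):
    """pixel -> world by depth (mm) or by plane z"""
    m=m or eyes.camera_model(n); K=m["mtx"]; uv=np.asarray(uv,float)
    a=(uv-[K[0,2],K[1,2]])/[K[0,0],K[1,1]]
    if n=="wrist":
        r=np.linalg.norm(a); s=np.sinc(r/np.pi); ray=np.array([a[0]*s,a[1]*s,np.cos(r)])
    else: ray=np.array([a[0],a[1],1.])
    c=-m["R"].T@m["t"]
    if depth is not None: return m["R"].T@(ray/ray[2]*depth-m["t"])
    w=m["R"].T@ray; return c+w*(z-c[2])/w[2]
def w2px(n,X,m=None):
    m=m or eyes.camera_model(n); K=m["mtx"]; c=m["R"]@np.asarray(X,float)+m["t"]
    if n=="wrist":
        q=np.linalg.norm(c[:2]); th=np.arctan2(q,c[2]); a=c[:2]/max(q,1e-9)*th
    else: a=c[:2]/c[2]
    return a*K[0,0]+[K[0,2],K[1,2]]
def Rt(s): return Ro.from_euler("xyz",s["tool_rot"]).as_matrix()
def plan(pos,R=None,s=None):
    """relative move (rotvec deg, shift cm in tool axes) from sensed pose to pos,R; shift in present axes"""
    s=s or bot.sense(); R0=Rt(s)
    sh=R0.T@(np.asarray(pos)-s["ee_pos"])/10
    rv=np.zeros(3) if R is None else np.degrees(Ro.from_matrix(R0.T@R).as_rotvec())
    print("turn",rv.round(2),"shift",sh.round(3)); return rv,sh
E
python3 - <<'E'
from h import *
z=np.load("top0.npz"); d=z["d"]
for nm,(u,v) in dict(level=(231,206),knob=(420,193),plate=(388,200),pc=(352,183),pd=(357,225),pe=(421,177),mix=(263,246),jar=(319,162),shell=(141,250),tin=(164,190),pcup=(176,221),toe=(198,250),brown=(293,170),shadow=(305,220)).items():
    print(nm,px2w("top",(u,v),d[v,u]).round(0))
for a,b in(((214,203),(247,209)),):
    print(px2w("top",a,z=34).round(1),px2w("top",b,z=34).round(1))
s=bot.sense(); print(Rt(s).round(3))
E
```

```text
level [498. 239.  40.]
knob [ 529. -395.   99.]
plate [ 513. -303.   38.]
pc [ 578. -187.    0.]
pd [ 429. -202.   -7.]
pe [ 597. -434.   -1.]
mix [359. 131.   8.]
jar [637. -60. 100.]
shell [351. 556.   7.]
tin [543. 441. 160.]
pcup [451. 436.   4.]
toe [349. 355.  25.]
brown [619.  24.  51.]
shadow [442.  -6. 151.]
[509.9 298.3  34. ] [487.7 184.5  34. ]
[[-0.     0.929  0.37 ]
 [ 0.001  0.37  -0.929]
 [-1.     0.    -0.001]]
```

Run:
```python
from h import *
s=bot.sense(); m=eyes.camera_model("wrist"); R=Rt(s)
c=-m["R"].T@m["t"]; print("cam in tool",(R.T@(c-s["ee_pos"])).round(1)); print("cam axes in tool\n",(m["R"]@R).round(3))
d=np.load("top0.npz")["d"]; mt=eyes.camera_model("top")
P=np.array([[px2w("top",(u,v),d[v,u],m=mt) for u in range(120,560,2)] for v in range(100,270,2)]).reshape(-1,3)
P=P[np.tile(np.arange(120,560,2),85)<432] if 0 else P
for y0 in range(-500,500,50):
    print(y0,[int(P[(P[:,0]>=x0)&(P[:,0]<x0+50)&(P[:,1]>=y0)&(P[:,1]<y0+50)][:,2].max(initial=-999)) for x0 in range(300,800,50)])
# target: view plate
yaw=0.06
def Rd(a): z=np.array([np.cos(a),np.sin(a),0]); x=np.array([0,0,-1.]); return np.column_stack([x,np.cross(z,x),z])
plan([500,-300,300],Rd(0)); plan([500,239,200],Rd(-0.19))
```

```text
cam in tool [-142.5   66.5   -0.2]
cam axes in tool
 [[ 0.001  0.001  1.   ]
 [-0.258 -0.966  0.001]
 [ 0.966 -0.258 -0.001]]
-500 [6, 8, 7, 111, 8, 5, 676, 678, 549, 65]
-450 [5, 6, 8, 46, 103, 43, 50, 65, 84, 84]
-400 [5, 10, 9, 48, 108, 48, 6, 83, 86, 83]
-350 [8, 6, 48, 50, 45, 47, 7, 81, 85, 86]
-300 [826, 806, 50, 50, 47, 49, 11, 67, 81, 84]
-250 [850, 811, 47, 53, 52, 48, 28, 18, 58, 23]
-200 [850, 7, 51, 50, 55, 51, 27, 19, 20, 23]
-150 [9, 8, 7, 10, 9, 9, 20, 21, 26, 31]
-100 [161, 161, 161, 122, 8, 9, 103, 106, 9, 8]
-50 [162, 166, 163, 131, 100, 39, 105, 100, 7, 6]
0 [162, 168, 163, 130, 92, 48, 54, 204, 210, 209]
50 [8, 73, 40, 39, 6, 6, 89, 210, 209, 212]
100 [72, 1575, 11, 8, 9, 10, 86, 210, 211, 211]
150 [74, 71, 6, 32, 7, 7, 8, 211, 209, 210]
200 [14, 16, 19, 38, 38, 7, 9, 209, 211, 210]
250 [17, 15, 5, 41, 38, 6, 7, 208, 211, 213]
300 [37, 30, 8, 6, 9, 10, 10, 208, 213, 211]
350 [33, 31, 62, 61, 8, 11, 8, 206, 208, 209]
400 [26, 12, 65, 67, 163, 161, 6, 81, 83, 84]
450 [105, 103, 64, 63, 159, 162, 6, 83, 86, 98]
turn [-6.83e+01 -5.00e-02 -4.00e-02] shift [ -6.902  35.359 -16.113]
turn [-5.741e+01 -5.000e-02 -4.000e-02] shift [  3.154  55.289 -66.181]
```

>>> {"op": "carry_out", "data": {
  "targets": [
    [[-6.83,0,0,0,0,0,8.5],[-6.83,0,0,0,0,0,8.5],[-6.83,0,0,0,0,0,8.5],[-6.83,0,0,0,0,0,8.5],[-6.83,0,0,0,0,0,8.5],[-6.83,0,0,0,0,0,8.5],[-6.83,0,0,0,0,0,8.5],[-6.83,0,0,0,0,0,8.5],[-6.83,0,0,0,0,0,8.5],[-6.83,0,0,0,0,0,8.5],[0,0,0,0,3,2.54,8.5],[0,0,0,0,3,2.54,8.5],[0,0,0,0,3,2.54,8.5],[0,0,0,0,3,2.54,8.5],[0,0,0,0,3,2.54,8.5],[0,0,0,0,3,2.54,8.5],[0,0,0,0,3,2.54,8.5],[0,0,0,0,3,2.54,8.5],[0,0,0,0,3,2.54,8.5],[0,0,0,0,3,2.54,8.5]]
  ]
}}

```text
time_s: 1.77
ee_pos: [485.9, -278.9, 231.1]
tool_rot: [2.576, 1.57, 2.576]
contact_force: [0.8, -0.7, -0.2]
width: 84.6
```

>>> {"op": "carry_out", "data": {
  "targets": [
    [[0,0,0,0,3,2.54,8.5],[0,0,0,0,0,0,8.5],[0,0,0,0,0,0,8.5]]
  ]
}}

```text
time_s: 2.02
ee_pos: [511.4, -248.9, 230.9]
tool_rot: [2.552, 1.57, 2.555]
contact_force: [-0.1, 0.3, -0.7]
width: 85.0
```

```bash
cat > look.py <<'E'
import sys
from h import *
n,tag=sys.argv[1:3]
s=bot.sense(); m=eyes.camera_model(n); p,d=eyes.grab_frame(n)
np.savez(f"{tag}.npz",p=p,d=d,**{k:m[k] for k in m},pos=s["ee_pos"],rot=s["tool_rot"])
if len(sys.argv)>3:
    a=[int(i) for i in sys.argv[3:]]; p=cv2.resize(p[a[1]:a[3],a[0]:a[2]],None,fx=a[4],fy=a[4],interpolation=cv2.INTER_CUBIC)
cv2.imwrite(f"pics/{tag}.png",p[:,:,::-1])
print(s["time_s"],s["ee_pos"].round(1),s["tool_rot"].round(4),s["contact_force"].round(2),s["width"].round(1))
E
python3 look.py wrist w1
```

```text
Traceback (most recent call last):
  File "look.py", line 9, in <module>
    print(s["time_s"],s["ee_pos"].round(1),s["tool_rot"].round(4),s["contact_force"].round(2),s["width"].round(1))
                                                                                              ^^^^^^^^^^^^^^^^
AttributeError: 'float' object has no attribute 'round'
```

View pics/w1.png

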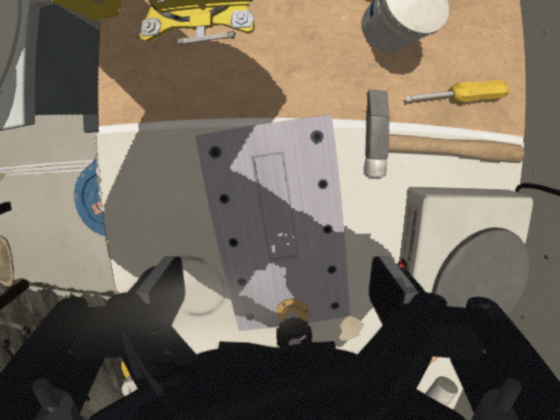

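Wrist view: the plate spans (197,135) to (349,317). The seat's milled outline has corners near (253,154), (283,152), (297,257) and (271,258), and the knob is at (293,335). I'll zoom in on the seat.

```bash
sed -i 's/,s\["width"\].round(1)/,round(float(s["width"]),1)/' look.py
python3 - <<'E'
from h import *
z=np.load("w1.npz"); p=z["p"][105:345,185:365]
g=cv2.resize(p,None,fx=3.3,fy=2.45,interpolation=cv2.INTER_CUBIC)
l=cv2.cvtColor(cv2.resize(z["p"][140:270,240:310],None,fx=8,fy=4.5,interpolation=cv2.INTER_CUBIC),cv2.COLOR_RGB2GRAY)
l=cv2.createCLAHE(3,(4,4)).apply(l); cv2.imwrite("pics/w1z.png",l); print(l.shape)
m={k:z[k] for k in("mtx","R","t")}
for zz,uvs in((45,[(253,154),(283,152),(297,257),(271,258),(197,135),(332,116),(349,317),(238,330)]),(100,[(293,333)])):
    for uv in uvs: print(uv,px2w("wrist",uv,z=zz,m=m).round(1),px2w("wrist",uv,depth=z["d"][uv[1],uv[0]],m=m).round(1))
E
```

```text
(585, 560)
(253, 154) [ 488.5 -212.3   45. ] [ 488.4 -212.5   43.6]
(283, 152) [ 518.8 -210.3   45. ] [ 518.8 -210.3   44.3]
(297, 257) [ 535.2 -324.1   45. ] [ 535.6 -326.6   39. ]
(271, 258) [ 506.7 -325.3   45. ] [ 506.6 -329.1   36.2]
(197, 135) [ 430.9 -191.9   45. ] [ 429.9 -192.    40.7]
(332, 116) [ 567.9 -172.7   45. ] [ 5.755e+02 -1.713e+02 -1.000e-01]
(349, 317) [ 601.3 -405.2   45. ] [ 613.2 -435.     0.9]
(238, 330) [ 465.9 -423.7   45. ] [ 459.4 -457.    -0.5]
(293, 333) [ 530.  -386.4  100. ] [ 529.8 -384.8  102.2]
```

View pics/w1z.png

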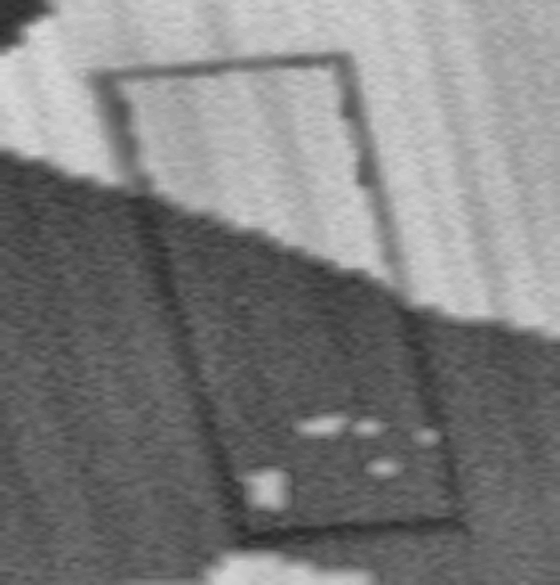

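The zoom gives seat corners at px (253.1,156.7), (283.5,153.3), (297.5,256) and (270.4,260). The centre is about (513,-269) and the plate is yawed about +0.15 rad, with consistent sizes. Next I'll look at the level from close by.

>>> {"op": "carry_out", "data": {
  "targets": [
    [[0,0,0,0,4.06,-0.11,8.5],[0,0,0,0,4.06,-0.11,8.5],[0,0,0,0,4.06,-0.11,8.5],[0,0,0,0,4.06,-0.11,8.5],[0,0,0,0,4.06,-0.11,8.5],[0,0,0,0,4.06,-0.11,8.5],[0,0,0,0,4.06,-0.11,8.5],[0,0,0,0,4.06,-0.11,8.5],[0,0,0,0,4.06,-0.11,8.5],[0,0,0,0,4.06,-0.11,8.5],[0,0,0,0,4.06,-0.11,8.5],[0,0,0,0,4.06,-0.11,8.5],[5.45,0,0,0,0,0,8.5],[5.45,0,0,4,0,0,8.5],[0,0,0,4,0,0,8.5],[0,0,0,0,0,0,8.5],[0,0,0,0,0,0,8.5],[0,0,0,0,0,0,8.5]]
  ]
}}

```text
time_s: 3.57
ee_pos: [498.3, 235.9, 152.9]
tool_rot: [0.453, 1.57, 0.262]
contact_force: [-0.0, -0.3, -0.1]
width: 85.1
```

```bash
python3 look.py wrist w2
python3 - <<'E'
from h import *
z=np.load("w1.npz"); m={k:z[k] for k in("mtx","R","t")}
c=np.array([px2w("wrist",u,z=h,m=m) for u,h in(((253.1,156.7),44),((283.5,153.3),44),((297.5,256),42),((270.4,260),42))])
print(c.round(1),c.mean(0)); v=c[0]+c[1]-c[2]-c[3]; print("yaw",np.arctan2(-v[0],v[1]), np.linalg.norm(v)/2, np.linalg.norm(c[1]-c[0]+c[2]-c[3])/2)
E
```

```text
3.5667 [498.3 235.9 152.9] [0.453  1.5698 0.2623] [-0.02 -0.34 -0.1 ] 85.1
[[ 488.5 -215.2   44. ]
 [ 519.3 -211.7   44. ]
 [ 536.  -324.2   42. ]
 [ 506.  -329.1   42. ]] [ 512.44321517 -270.02267754   43.        ]
yaw 0.14957511797749515 114.46986787756823 30.68306179279464
```

View pics/w2.png

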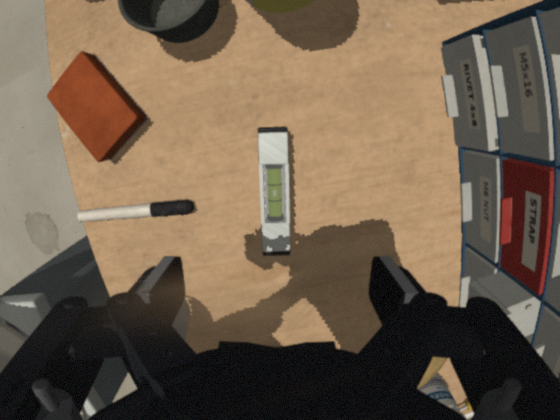

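The level runs from the top end (258–286,128) to the bottom end (264–290,254), with the vial at (275,192).

```bash
cat >> h.py <<'E'
def Rd(a):
    z=np.array([np.cos(a),np.sin(a),0]); x=np.array([0,0,-1.]); return np.column_stack([x,np.cross(z,x),z])
E
python3 - <<'E'
from h import *
z=np.load("w2.npz"); m={k:z[k] for k in("mtx","R","t")}; p=z["p"]
# corners on top face by brightness: bar mask (grey bright / black ends) vs wood (saturated)
hsv=cv2.cvtColor(p,cv2.COLOR_RGB2HSV); g=((hsv[...,1]<60)&(hsv[...,2]>110)).astype(np.uint8)
g[:120]=0; g[265:]=0; g[:,:245]=0; g[:,310:]=0
for v in (135,145,155,165,230,240,248):
    u=np.flatnonzero(g[v]); a,b=[px2w("wrist",(q,v),z=34,m=m) for q in(u[0]-.5,u[-1]+.5)]; print(v,u[0],u[-1],((a+b)/2).round(1),np.linalg.norm(a-b).round(1))
col=p[118:264,274].mean(1).round().astype(int); print(col)
for u,v in((258,128),(286,127),(264,254.5),(290,254)): print(px2w("wrist",(u,v),z=34,m=m).round(1))
E
```

```text
135 258 287 [507.1 293.4  34. ] 23.9
145 258 287 [505.6 285.5  34. ] 24.0
155 259 287 [504.4 277.5  34. ] 23.3
165 259 288 [503.3 269.4  34. ] 24.2
230 261 289 [494. 215.  34.] 24.6Traceback (most recent call last):
  File "<stdin>", line 7, in <module>
IndexError: index 0 is out of bounds for axis 0 with size 0
```

Run:
```python
from h import *
z=np.load("w2.npz"); m={k:z[k] for k in("mtx","R","t")}; p=z["p"]
print(p[122:136,270].mean(1).round().astype(int)); print(p[246:262,276].mean(1).round().astype(int))
for u,v in((271,127.5),(277,254.5)): print(px2w("wrist",(u,v),z=34,m=m).round(1))
a=px2w("wrist",(271,127.5),z=34,m=m);b=px2w("wrist",(277,254.5),z=34,m=m);print(np.linalg.norm(a-b),((a+b)/2).round(1))
yl=(a+b)[1]/2; xl=494+(yl-215)*.167
print(xl,yl); plan([xl,yl,45],Rd(-0.166))
```

```text
[146 150 153 155 141  82  46  52  48  68 134 186 202 203]
[96 92 91 88 83 56 26 25 31 50 69 71 76 78 77 84]
[507.1 299.5  34. ]
[491.4 192.6  34. ]
108.05514250783231 [499.3 246.1  34. ]
499.1866859775347 246.05799986547729
turn [-1.42  0.13 -0.07] shift [10.842  0.964 -0.158]
```

>>> {"op": "carry_out", "data": {
  "targets": [
    [[-1.4,0,0,0,1.0,-0.16,8.5],[0,0,0,3.6,0,0,8.5],[0,0,0,3.6,0,0,8.5],[0,0,0,3.6,0,0,6],[0,0,0,2.4,0,0,5],[0,0,0,1.2,0,0,5],[0,0,0,0,0,0,5],[0,0,0,0,0,0,2],[0,0,0,0,0,0,2],[0,0,0,0,0,0,2],[0,0,0,0,0,0,2],[0,0,0,0,0,0,2],[0,0,0,0,0,0,2],[0,0,0,0,0,0,2]]
  ],
  "grip_force": 50
}}

```text
time_s: 4.78
ee_pos: [498.9, 247.2, 9.1]
tool_rot: [0.551, 1.567, 0.386]
contact_force: [-0.5, 2.4, 8.9]
width: 23.0
```

```bash
python3 look.py wrist w3 150 60 410 280 3
python3 - <<'E'
from h import *
s=bot.sense(); print(s["contact_force"],s["width"],s["joint_positions"].round(2)); print(Rt(s).round(3))
E
```

```text
4.7833 [498.9 247.2   9.1] [0.5514 1.5674 0.3858] [-0.54  2.45  8.94] 23.0
[-0.72564564  0.94377541  8.74873148] 23.19949207631369 [0.35 0.71 1.71 0.   0.72 0.52]
[[ 0.003  0.165  0.986]
 [ 0.001  0.986 -0.165]
 [-1.     0.002  0.003]]
```

View pics/w3.png

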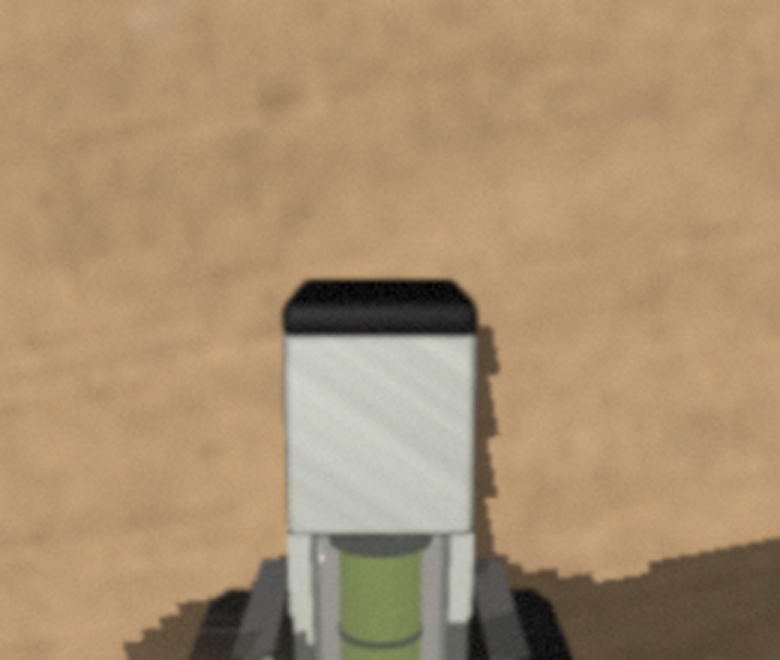

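The level is gripped square between the pads at 23 mm. Its far end is at zoom rows 280–333, i.e. px v ≈ 153–171.

Run:
```python
from h import *
z=np.load("w3.npz"); m={k:z[k] for k in("mtx","R","t")}
R=Ro.from_euler("xyz",z["rot"]).as_matrix()
for n,(u,v,h) in dict(farend_lo=(276.5,153.2,20),farend=(276.5,153.2,34),bev=(276.5,161,34),metal=(276.5,171,34),vialline=(276.5,270.5,34),vialtop=(276.5,238,34),Lr=(245.5,200,34),Rr=(308,200,34)).items():
    w=px2w("wrist",(u,v),z=h,m=m); print(n,w.round(1),(R.T@(w-z["pos"])).round(1))
```

```text
farend_lo [508.8 301.   20. ] [-10.8  54.6   0.9]
farend [508.9 302.1  34. ] [-24.8  55.8   0.9]
bev [508.4 299.3  34. ] [-24.8  53.    0.9]
metal [507.8 295.7  34. ] [-24.8  49.3   0.9]
vialline [501.3 256.5  34. ] [-24.8   9.6   1. ]
vialtop [503.6 270.2  34. ] [-24.8  23.5   1. ]
Lr [494.7 286.9  34. ] [-24.8  38.4 -10.6]
Rr [517.7 283.1  34. ] [-24.8  38.5  12.7]
```

>>> {"op": "carry_out", "data": {
  "targets": [
    [[0,0,0,-4.1,0,0,2],[0,0,0,-4.1,0,0,2],[0,0,0,-4.1,0,0,2],[0,0,0,-4.1,0,0,2],[0,0,0,-4.1,0,0,2],[-6.03,0,0,0,0,0,2],[-6.03,0,0,0,0,0,2],[-6.03,0,0,0,0,0,2],[0,0,0,0,-4.09,-0.425,2],[0,0,0,0,-4.09,-0.425,2],[0,0,0,0,-4.09,-0.425,2],[0,0,0,0,-4.09,-0.425,2],[0,0,0,0,-4.09,-0.425,2],[0,0,0,0,-4.09,-0.425,2],[0,0,0,0,-4.09,-0.425,2],[0,0,0,0,-4.09,-0.425,2],[0,0,0,0,-4.09,-0.425,2],[0,0,0,0,-4.09,-0.425,2],[0,0,0,0,-4.09,-0.425,2],[0,0,0,0,-4.09,-0.425,2]]
  ]
}}

```text
time_s: 6.5
ee_pos: [520.2, -248.4, 213.7]
tool_rot: [-0.656, 1.569, -0.506]
contact_force: [1.0, 0.8, -1.4]
width: 22.7
```

>>> {"op": "carry_out", "data": {
  "targets": [
    [[0,0,0,0,-4.09,-0.425,2],[0,0,0,0,-4.09,-0.425,2],[0,0,0,0,-4.09,-0.425,2],[0,0,0,3.25,0,0,2],[0,0,0,3.25,0,0,2],[0,0,0,0,0,0,2],[0,0,0,0,0,0,2],[0,0,0,0,0,0,2],[0,0,0,0,0,0,2]]
  ]
}}

```text
time_s: 7.25
ee_pos: [527.3, -369.8, 149.9]
tool_rot: [-0.856, 1.567, -0.705]
contact_force: [-0.4, 0.1, -2.0]
width: 22.9
```

```bash
python3 look.py wrist w4 210 20 350 220 3
python3 - <<'E'
from h import *
print(Rt(bot.sense()).round(4))
E
```

```text
7.25 [ 527.3 -369.8  149.9] [-0.8557  1.5673 -0.705 ] [-0.36  0.09 -2.03] 22.9
[[ 0.0025 -0.1501  0.9887]
 [-0.0021  0.9887  0.1501]
 [-1.     -0.0025  0.0022]]
```

View pics/w4.png

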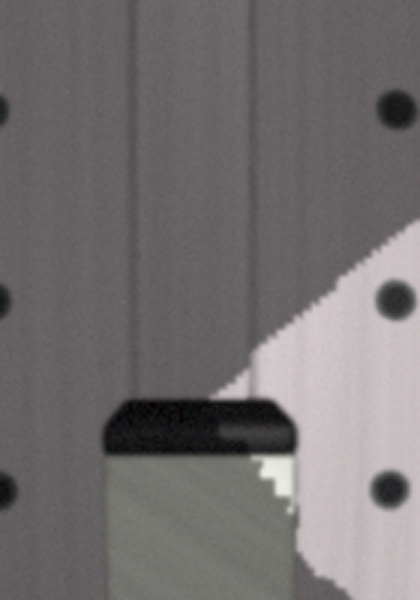

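The crop shows the seat's side edges at zoom x=133 and 250 (u ≈ 254.3 and 293.3), parallel to the level. The level's centre is at u ≈ 276.7.

Run:
```python
from h import *
z=np.load("w4.npz"); m={k:z[k] for k in("mtx","R","t")}; p=z["p"].astype(float).mean(2)
R=Ro.from_euler("xyz",z["rot"]).as_matrix(); T=lambda u,v,h:(R.T@(px2w("wrist",(u,v),z=h,m=m)-z["pos"])).round(1)
for v0 in(30,60,90,120):
    r=p[v0:v0+20].mean(0); a=250+np.argmin(r[250:260]); b=287+np.argmin(r[287:300])
    print(v0,a,b,T(a,v0+10,43.5),T(b,v0+10,43.5))
print(p[0:30,262:285].mean(1).round(0))
lt=z["pos"][2]+24.9
for u in(245.,308.5): print("level",T(u,185,lt))
print("end",T(276.7,153,lt-10))
```

```text
30 254 294 [106.  132.4 -15.9] [106.1 132.4  14.4]
60 254 294 [106.1 108.4 -15.8] [106.2 108.3  14.3]
90 254 294 [106.2  85.  -15.8] [106.2  85.   14.4]
120 254 293 [106.2  62.  -15.9] [106.3  62.   13.7]
[106. 105. 105. 105. 106. 105. 101.  92.  86.  82.  77.  86. 100. 105.
 105. 105. 105. 104. 104. 105. 104. 105. 104. 104. 104. 104. 104. 104.
 103. 104.]
level [-25.   43.9 -10.4]
level [-25.   43.9  13. ]
end [-15.   54.8   1.3]
```

Run:
```python
from h import *
z=np.load("w4.npz"); m={k:z[k] for k in("mtx","R","t")}
R=Ro.from_euler("xyz",z["rot"]).as_matrix(); T=lambda u,v,h:(R.T@(px2w("wrist",(u,v),z=h,m=m)-z["pos"])).round(1)
print("mouth",T(274,6.5,45),"floor",T(274,11.7,39))
c=R@(np.array([0,-0.7,0]))+z["pos"]; print("level ctr",c)
yv=R[:,1]; print("w1 seat along", (np.array([512.4,-270,0])-z["pos"])@yv, (np.array([512.4,-270,0])-z["pos"])@R[:,2])
```

```text
mouth [104.5 160.   -0.8] floor [110.5 157.7  -0.8]
level ctr [ 527.39486498 -370.52763181  149.91996745]
w1 seat along 101.33135974551656 -0.0746856123843304
```

>>> {"op": "carry_out", "data": {
  "targets": [
    [[0,0,1.2,0,0,0,2],[0,0,0,0,3.36,-0.05,2],[0,0,0,0,3.36,-0.05,2],[0,0,0,0,3.36,-0.06,2],[0,0,0,3.2,0,0,2],[0,0,0,3.0,0,0,2],[0,0,0,2.0,0,0,2],[0,0,0,1.0,0,0,2],[0,0,0,0,0,0,2],[0,0,0,0,0,0,2],[0,0,0,0,0,0,2]]
  ]
}}

```text
time_s: 8.22
ee_pos: [510.1, -268.9, 58.8]
tool_rot: [1.492, 1.551, 1.642]
contact_force: [0.2, 0.1, -1.5]
width: 23.4
```

Run:
```python
from h import *
s=bot.sense(); R=Rt(s); print(R.round(4),s["ee_pos"].round(2),s["contact_force"].round(1),s["width"])
z=np.load("w4.npz"); R0=Ro.from_euler("xyz",z["rot"]).as_matrix()
print("seat - level in w4 axes", (np.array([0,100.5,-1.7])-R0.T@(s["ee_pos"]+R@[-8,-.3,0]-z["pos"])).round(2))
```

```text
[[-0.0014 -0.1492  0.9888]
 [ 0.0197  0.9886  0.1492]
 [-0.9998  0.0197  0.0016]] [ 510.14 -268.87   58.83] [ 0.2  0.1 -1.5] 23.36223848593167
seat - level in w4 axes [-82.83  -1.66   0.3 ]
```

>>> {"op": "carry_out", "data": {
  "targets": [
    [[0,0,0,0,-0.19,0.03,2],[0,0,0,0.4,0,0,2],[0,0,0,0.2,0,0,2],[0,0,0,0.2,0,0,2],[0,0,0,0.1,0,0,2],[0,0,0,0.1,0,0,2],[0,0,0,0.0,0,0,2],[0,0,0,0,0,0,2]]
  ]
}}

```text
time_s: 8.88
ee_pos: [509.9, -269.8, 47.3]
tool_rot: [1.575, 1.55, 1.725]
contact_force: [-0.1, 0.2, -1.9]
width: 23.1
```

>>> {"op": "carry_out", "data": {
  "targets": [
    [[0,0,0,0.07,0,0,2],[0,0,0,0.05,0,0,2],[0,0,0,0,0,0,2],[0,0,0,0,0,0,2]]
  ]
}}

```text
time_s: 9.22
ee_pos: [510.0, -269.9, 46.4]
tool_rot: [1.558, 1.55, 1.708]
contact_force: [-0.8, -1.1, 3.4]
width: 23.5
```

>>> {"op": "carry_out", "data": {
  "targets": [
    [[0,0,0,0,0,0,2.8],[0,0,0,0,0,0,3.2],[0,0,0,0,0,0,4],[0,0,0,0,0,0,5],[0,0,0,0,0,0,5],[0,0,0,-2,0,0,5],[0,0,0,-4,0,0,5],[0,0,0,-4,0,0,5],[0,0,0,0,0,0,5],[0,0,0,0,0,0,5],[0,0,0,0,0,0,5],[0,0,0,0,0,0,5]]
  ]
}}

```text
time_s: 10.22
ee_pos: [509.5, -271.4, 145.1]
tool_rot: [1.634, 1.548, 1.784]
contact_force: [-0.8, 0.8, -0.6]
width: 50.4
```

```bash
python3 look.py wrist w5 180 60 380 280 2.7
```

```text
Traceback (most recent call last):
  File "look.py", line 7, in <module>
    a=[int(i) for i in sys.argv[3:]]; p=cv2.resize(p[a[1]:a[3],a[0]:a[2]],None,fx=a[4],fy=a[4],interpolation=cv2.INTER_CUBIC)
       ~~~^^^
ValueError: invalid literal for int() with base 10: '2.7'
```

Run:
```python
from h import *
z=np.load("w5.npz"); p=z["p"][60:280,200:350]; cv2.imwrite("pics/w5.png",cv2.resize(p,None,fx=3,fy=2.7,interpolation=cv2.INTER_CUBIC)[:,:,::-1])
m={k:z[k] for k in("mtx","R","t")}
from itertools import product
print(np.median(z["d"][120:150,268:284]), px2w("wrist",(276,150),z["d"][150,276],m=m).round(1),px2w("wrist",(276,190),z["d"][190,276],m=m).round(1),px2w("wrist",(230,190),z["d"][190,230],m=m).round(1))
```

```text
236.45407 [ 502.7 -221.1   72.8] [ 506.8 -248.    71.6] [ 472.2 -258.5   42.5]
```

View pics/w5.png

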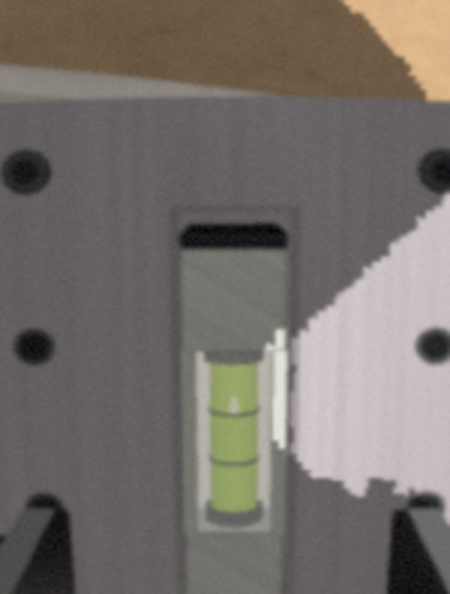

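The level lies in the seat, inside its outline. The vial's lines are at zoom rows 412 and 463, but the bubble is barely visible, so I'll read it from profiles. The same script plans the knob approach.

Run:
```python
from h import *
z=np.load("w5.npz"); p=z["p"].astype(int)
for u in(274,276,278,280,282): print(u,[tuple(x) for x in p[190:256:2,u]])
m={k:z[k] for k in("mtx","R","t")}; d=z["d"]
# slope of plate by plane fit of depth on plate outside the seat
P=np.array([px2w("wrist",(u,v),d[v,u],m=m) for v in range(105,240,2) for u in list(range(200,252,2))+list(range(300,345,2))])
for _ in range(4):
    A=np.c_[P[:,:2],np.ones(len(P))]; c,*_=np.linalg.lstsq(A,P[:,2],rcond=None); r=P[:,2]-A@c; P=P[abs(r)<max(2.5*np.median(abs(r)),1)]
y=np.array([-.149,.989]); print("slope along y",c[:2]@y,"x",c[:2]@[.989,.149],"rms",r.std(),len(P))
s=bot.sense(); plan([511.0-130*-.149,-270-130*.989,145],None,s); print(s["joint_positions"].round(3))
```

```text
274 [(np.int64(100), np.int64(100), np.int64(97)), (np.int64(98), np.int64(100), np.int64(98)), (np.int64(113), np.int64(119), np.int64(101)), (np.int64(151), np.int64(165), np.int64(105)), (np.int64(151), np.int64(165), np.int64(105)), (np.int64(151), np.int64(164), np.int64(101)), (np.int64(150), np.int64(164), np.int64(101)), (np.int64(150), np.int64(165), np.int64(101)), (np.int64(150), np.int64(165), np.int64(102)), (np.int64(151), np.int64(166), np.int64(103)), (np.int64(148), np.int64(164), np.int64(101)), (np.int64(134), np.int64(147), np.int64(100)), (np.int64(128), np.int64(141), np.int64(97)), (np.int64(149), np.int64(164), np.int64(103)), (np.int64(149), np.int64(162), np.int64(101)), (np.int64(148), np.int64(163), np.int64(101)), (np.int64(145), np.int64(160), np.int64(98)), (np.int64(148), np.int64(162), np.int64(101)), (np.int64(144), np.int64(159), np.int64(98)), (np.int64(147), np.int64(161), np.int64(100)), (np.int64(134), np.int64(148), np.int64(94)), (np.int64(129), np.int64(140), np.int64(97)), (np.int64(146), np.int64(161), np.int64(102)), (np.int64(149), np.int
[... 6090 characters left out ...]
t64(97)), (np.int64(145), np.int64(160), np.int64(99)), (np.int64(147), np.int64(161), np.int64(102)), (np.int64(146), np.int64(160), np.int64(103)), (np.int64(147), np.int64(162), np.int64(101)), (np.int64(146), np.int64(162), np.int64(101)), (np.int64(148), np.int64(162), np.int64(104)), (np.int64(144), np.int64(158), np.int64(100)), (np.int64(135), np.int64(146), np.int64(98)), (np.int64(101), np.int64(104), np.int64(99)), (np.int64(95), np.int64(99), np.int64(94)), (np.int64(113), np.int64(115), np.int64(111))]
slope along y 0.03225350732214906 x -0.00047982342050776944 rms 0.4922613432514011 2688
turn [0. 0. 0.] shift [ -0.299 -12.884   0.161]
[-0.602  0.531  1.553  0.017  1.075 -0.76 ]
```

Slope estimates are about 0.026 rad from the bubble (pale spot at u 277, v ≈ 209.5; mid-lines at v 222) and about 0.03 from the plate's depth plane. That means roughly 2.0–2.3 rad of turn. Now I'll move over the knob.

>>> {"op": "carry_out", "data": {
  "targets": [
    [[0,0,-1.15,0,0,0,8.5],[0,0,0,0,-3.22,0.04,8.5],[0,0,0,0,-3.22,0.04,8.5],[0,0,0,0,-3.22,0.04,8.5],[0,0,0,0,-3.22,0.04,8.5],[0,0,0,0,0,0,8.5],[0,0,0,0,0,0,8.5]]
  ]
}}

```text
time_s: 10.85
ee_pos: [530.7, -400.1, 144.8]
tool_rot: [2.375, 1.57, 2.523]
contact_force: [0.0, 1.1, -0.7]
width: 85.0
```

```bash
python3 look.py wrist w6
python3 - <<'E'
from h import *
z=np.load("w6.npz"); p=z["p"][130:400,150:410]; cv2.imwrite("pics/w6.png",cv2.resize(p,None,fx=2.2,fy=2.2)[:,:,::-1])
s=bot.sense(); print(Rt(s).round(4)); plan([530.4,-398.6,70.5])
E
```

```text
10.85 [ 530.7 -400.1  144.8] [2.3751 1.5696 2.5233] [ 0.03  1.05 -0.66] 85.0
[[-0.0015 -0.1486  0.9889]
 [ 0.0015  0.9889  0.1486]
 [-1.      0.0017 -0.0012]]
turn [0. 0. 0.] shift [7.44e+00 7.00e-03 2.00e-03]
```

View pics/w6.png

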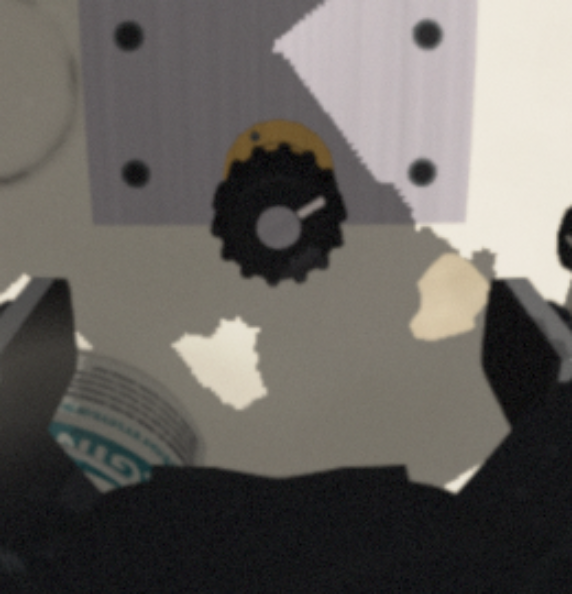

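The knob hub is at zoom (279,227), i.e. px (276.8,233.2). A jar stands at lower left, zoom (120,400), so I'll check its clearance.

Run:
```python
from h import *
z=np.load("w6.npz"); m={k:z[k] for k in("mtx","R","t")}; d=z["d"]
R=Ro.from_euler("xyz",z["rot"]).as_matrix()
for n,u,v in(("hub",276.8,233.2),("rimL",247,232),("rimR",307,232),("rimB",277,259)):
    w=px2w("wrist",(u,v),z=100.5,m=m); print(n,w.round(1),(R.T@(w-z["pos"])).round(1),px2w("wrist",(u,v),d[int(v),int(u)],m=m).round(1))
t=np.load("top0.npz"); mt=eyes.camera_model("top")
P=np.array([px2w("top",(u,v),t["d"][v,u],m=mt) for v in range(150,290) for u in range(395,500)])
k=np.array([530.5,-399]); r=np.linalg.norm(P[:,:2]-k,axis=1); q=P[(P[:,2]>55)&(P[:,2]<300)&(r>28)&(r<140)]; 
o=np.argsort(np.linalg.norm(q[:,:2]-k,axis=1))[:12]; print(q[o].round(0))
W=np.array([px2w("wrist",(u,v),d[v,u],m=m) for v in range(270,350,3) for u in range(175,245,3)]); W=W[(W[:,2]>30)&(W[:,2]<130)]; print(W[::12].round(0))
```

```text
hub [ 531.8 -398.7  100.5] [44.3  1.2  1.4] [ 531.7 -398.   102.6]
rimL [ 513.8 -400.7  100.5] [ 44.3   1.9 -16.7] [ 513.7 -401.1   99.2]
rimR [ 549.9 -395.2  100.5] [44.3  2.  19.8] [ 564.8 -427.9   -0.8]
rimB [ 534.5 -415.6  100.5] [ 44.3 -15.9   1.6] [ 5.411e+02 -4.590e+02 -2.000e-01]
[[ 479. -498.   93.]
 [ 489. -505.  125.]
 [ 489. -505.   93.]
 [ 482. -503.   91.]
 [ 490. -506.  115.]
 [ 499. -509.   93.]
 [ 486. -505.  126.]
 [ 492. -507.   89.]
 [ 486. -505.   86.]
 [ 487. -505.  117.]
 [ 482. -504.  129.]
 [ 480. -502.  123.]]
[[ 460. -503.   34.]
 [ 461. -502.   45.]
 [ 464. -503.   49.]
 [ 463. -503.   54.]
 [ 492. -511.   32.]
 [ 486. -508.   44.]
 [ 477. -505.   57.]
 [ 463. -504.   66.]
 [ 492. -512.   47.]
 [ 476. -505.   65.]
 [ 505. -521.   35.]
 [ 491. -510.   58.]
 [ 478. -506.   72.]
 [ 506. -522.   43.]
 [ 490. -510.   68.]
 [ 479. -500.   89.]
 [ 504. -521.   54.]
 [ 492. -510.   75.]
 [ 496. -514.   73.]]
```

>>> {"op": "carry_out", "data": {
  "targets": [
    [[0,0,0,0,0.1,0.03,8.5],[0,0,0,3.0,0,0,8.5],[0,0,0,3.0,0,0,8.5],[0,0,0,1.4,0,0,7],[0,0,0,0,0,0,5],[0,0,0,0,0,0,4],[0,0,0,0,0,0,3],[0,0,0,0,0,0,3],[0,0,0,0,0,0,3],[0,0,0,0,0,0,3],[0,0,0,0,0,0,3]]
  ],
  "grip_force": 60
}}

```text
time_s: 11.82
ee_pos: [530.2, -397.8, 73.8]
tool_rot: [2.751, 1.57, 2.901]
contact_force: [-11.7, 1.6, 6.4]
width: 36.3
```

>>> {"op": "carry_out", "data": {
  "targets": [
    [[0,0,0,0,0,-0.06,3],[6,0,0,0,0,0,3],[6,0,0,0,0,0,3],[6,0,0,0,0,0,3],[6,0,0,0,0,0,3],[6,0,0,0,0,0,3],[6,0,0,0,0,0,3],[6,0,0,0,0,0,3],[6,0,0,0,0,0,3],[6,0,0,0,0,0,3]]
  ]
}}

```text
time_s: 12.65
ee_pos: [531.1, -398.2, 73.9]
tool_rot: [0.385, 1.569, -0.412]
contact_force: [0.2, 0.9, -0.5]
width: 36.5
```

Run:
```python
from h import *
s=bot.sense(); R=Rt(s); print(R.round(3)); print("jaw ang",np.arctan2(R[1,2],R[0,2]),s["contact_force"],s["wrist_torque"],s["ee_pos"],s["joint_positions"].round(2))
```

```text
[[ 0.001  0.715  0.699]
 [-0.001  0.699 -0.715]
 [-1.     0.001  0.001]]
jaw ang -0.7972499706907906 [ 0.15228448  0.90479406 -0.5151997 ] [0.14842126 0.14301196 0.0935984 ] [ 531.13990521 -398.16159561   73.8677228 ] [-0.73  0.71  1.39  0.    1.03  0.06]
```

>>> {"op": "carry_out", "data": {
  "targets": [
    [[6,0,0,0,0,0,3],[6,0,0,0,0,0,3],[6,0,0,0,0,0,3],[6,0,0,0,0,0,3],[6,0,0,0,0,0,3],[6,0,0,0,0,0,3],[6,0,0,0,0,0,3],[6,0,0,0,0,0,3],[6,0,0,0,0,0,3],[0,0,0,0,0,0,3],[0,0,0,0,0,0,3]]
  ]
}}

```text
time_s: 13.57
ee_pos: [531.5, -399.1, 73.9]
tool_rot: [1.006, 1.568, -0.729]
contact_force: [0.9, -6.1, -3.5]
width: 36.5
```

```bash
python3 - <<'E'
from h import *
s=bot.sense(); R=Rt(s); print("jaw ang",np.arctan2(R[1,2],R[0,2]),s["contact_force"],s["wrist_torque"],s["ee_pos"],s["joint_positions"].round(2))
m=eyes.camera_model("wrist"); c=-m["R"].T@m["t"]; print(c, w2px("wrist",[511,-270,70],m))
E
python3 look.py wrist w7
```

```text
jaw ang -1.7357736314554004 [ 0.94165504 -6.14887857 -3.5431442 ] [-0.68655644 -0.17857346  0.02318474] [ 531.49302163 -399.14872631   73.90562917] [-0.73  0.71  1.39  0.    1.03  1.  ]
[ 596.63347044 -408.89325333  216.53048045] [ 78.52047032 315.79058653]
13.5667 [ 531.5 -399.1   73.9] [ 1.0065  1.5676 -0.7293] [ 0.94 -6.15 -3.54] 36.5
```

>>> {"op": "carry_out", "data": {
  "targets": [
    [[0,0,0,0,0,0,5],[0,0,0,0,0,0,6],[0,0,0,0,0,0,8.5],[0,0,0,0,0,0,8.5],[0,0,0,-3,0,0,8.5],[-7,0,0,-3,0,0,8.5],[-7,0,0,0,0,0,8.5],[-7,0,0,0,0,0,8.5],[-7,0,0,0,0,0,8.5],[-7,0,0,0,0,0,8.5],[-7,0,0,0,0,0,8.5],[-7,0,0,0,0,0,8.5],[-7,0,0,0,0,0,8.5],[-7,0,0,0,0,0,8.5],[-7,0,0,0,0,0,8.5],[-7,0,0,0,0,0,8.5],[-7,0,0,0,0,0,8.5],[-7,0,0,0,0,0,8.5],[-7,0,0,0,0,0,8.5],[-7,0,0,0,0,0,8.5]]
  ]
}}

```text
time_s: 15.28
ee_pos: [530.6, -397.9, 132.3]
tool_rot: [1.434, 1.57, 1.537]
contact_force: [-0.2, -0.7, -0.4]
width: 85.0
```

>>> {"op": "carry_out", "data": {
  "targets": [
    [[-3,0,0,0,3.2,0,8.5],[0,0,0,0,3.2,0,8.5],[0,0,0,0,0,0,8.5],[0,0,0,0,0,0,8.5],[0,0,0,0,0,0,8.5]]
  ]
}}

```text
time_s: 15.7
ee_pos: [523.0, -334.8, 132.5]
tool_rot: [0.168, 1.57, 0.318]
contact_force: [0.5, -0.8, 0.5]
width: 85.5
```

```bash
python3 look.py wrist w8
cat > bub.py <<'E'
import sys
from h import *
z=np.load(sys.argv[1]); m={k:z[k] for k in("mtx","R","t")}
c=np.array([511.,-270.,70.]); y=np.array([-.149,.989,0]); x=np.array([.989,.149,0])
# rectified view of the level's top: 8 px/mm, rows = -y
X,Y=np.meshgrid(np.arange(-16,16,.125),np.arange(34,-34,-.125))
uv=np.array([w2px("wrist",c+a*x+b*y,m) for a,b in zip(X.ravel(),Y.ravel())]).astype(np.float32).reshape(*X.shape,2)
r=cv2.remap(z["p"],uv[...,0],uv[...,1],cv2.INTER_CUBIC); cv2.imwrite(sys.argv[2],r[:,:,::-1])
d=z["d"]; P=[]
for a in np.r_[-60:-22:2,22:60:2]:
    for b in range(-60,64,2):
        u,v=w2px("wrist",c+a*x+b*y-[0,0,26],m).round().astype(int)
        if 0<=u<560 and 0<=v<420: P.append(px2w("wrist",(u,v),d[v,u],m=m))
P=np.array(P)
for _ in range(4):
    A=np.c_[P[:,:2],np.ones(len(P))]; k,*_=np.linalg.lstsq(A,P[:,2],rcond=None); e=P[:,2]-A@k; P=P[abs(e)<max(2.5*np.median(abs(e)),1)]
print("slope y",k[:2]@y[:2],"x",k[:2]@x[:2],e.std(),len(P))
E
python3 bub.py w5.npz pics/b5.png; python3 bub.py w8.npz pics/b8.png; python3 -c "
import cv2,numpy as np
cv2.imwrite('pics/b58.png',np.hstack([cv2.imread('pics/b5.png'),cv2.imread('pics/b8.png')]))"
```

```text
15.7 [ 523.  -334.8  132.5] [0.168  1.5702 0.3184] [ 0.54 -0.84  0.47] 85.5
slope y 0.030169862854935697 x -0.0012476272209668753 0.47953382334013067 1829
slope y 0.007044068147097073 x -0.0011928524724422265 0.49710238925275774 1988
```

View pics/b58.png

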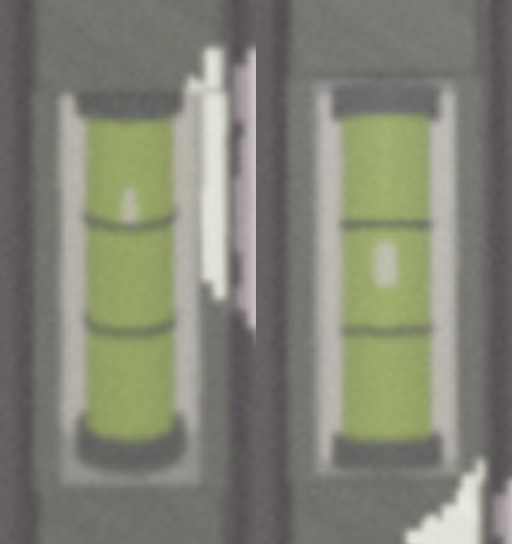

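On the right (now), the lines are at rows 224 and 329 and the bubble spans 240–288, so it is +1.6 mm off the middle. It's inside the lines with about 0.0045 rad of slope left, so I'll turn about 20° more.

>>> {"op": "carry_out", "data": {
  "targets": [
    [[0,0,0,0,-3.2,0,8.5],[0,0,0,0,-3.2,0,8.5],[0,0,0,3,0,0,8.5],[0,0,0,3,0,0,7],[0,0,0,0,0,0,5],[0,0,0,0,0,0,4],[0,0,0,0,0,0,3],[0,0,0,0,0,0,3],[0,0,0,0,0,0,3],[0,0,0,0,0,0,3],[0,0,0,0,0,0,3],[5,0,0,0,0,0,3],[5,0,0,0,0,0,3],[5,0,0,0,0,0,3],[5,0,0,0,0,0,3],[0,0,0,0,0,0,3],[0,0,0,0,0,0,3]]
  ]
}}

```text
time_s: 17.17
ee_pos: [530.6, -398.6, 73.7]
tool_rot: [-2.828, 1.568, -3.028]
contact_force: [-16.7, -4.9, -1.6]
width: 36.4
```

>>> {"op": "carry_out", "data": {
  "targets": [
    [[0,0,0,0,0,0,5],[0,0,0,0,0,0,6],[0,0,0,0,0,0,8.5],[0,0,0,0,0,0,8.5],[0,0,0,-3,0,0,8.5],[-5,0,0,-3,0,0,8.5],[-5,0,0,0,0,0,8.5],[-5,0,0,0,0,0,8.5],[-5,0,0,0,0,0,8.5],[0,0,0,0,3.2,0,5],[0,0,0,0,3.2,0,0],[0,0,0,0,0,0,0],[0,0,0,0,0,0,0],[0,0,0,0,0,0,0],[0,0,0,0,0,0,0],[0,0,0,0,0,0,0]]
  ]
}}

```text
time_s: 18.5
ee_pos: [522.9, -335.4, 132.2]
tool_rot: [0.782, 1.57, 0.931]
contact_force: [-0.4, 0.1, -0.4]
width: 0.4
```

```bash
python3 look.py wrist w9;python3 bub.py w9.npz pics/b9.png
python3 - <<'E'
from h import *
s=bot.sense(); print(Rt(s).round(4)); plan([511,-270,100])
for f in("b8","b9"):
    p=cv2.imread(f"pics/{f}.png").astype(int); print(f)
    c=p[:,120:137].mean(1); B=c[:,0]; side=p[:,[i for i in list(range(92,112))+list(range(148,165))]].mean((1,2))
    on=np.flatnonzero((B>125)&(np.arange(len(B))>125)&(np.arange(len(B))<430)); print("bubble rows",on.min(initial=999),on.max(initial=0))
    a=200+np.argmin(side[200:250]); b=305+np.argmin(side[305:350]); print("lines",a,b,(a+b)/2)
E
```

```text
18.5 [ 522.9 -335.4  132.2] [0.7818 1.5702 0.9312] [-0.36  0.14 -0.37] 0.4
slope y 0.0007247124236141771 x -9.54628807412444e-05 0.5330930183821129 2047
[[ 1.000e-04 -1.488e-01  9.889e-01]
 [ 6.000e-04  9.889e-01  1.488e-01]
 [-1.000e+00  6.000e-04  2.000e-04]]
turn [0. 0. 0.] shift [ 3.213  6.629 -0.195]
b8
bubble rows 239 288
lines 224 330 277.0
b9
bubble rows 248 301
lines 222 328 275.0
```

View pics/b9.png

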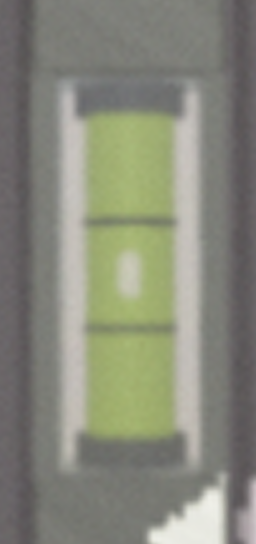

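The bubble is centred (rows 248–301 against a mid-line of 275). Now I'll press with the closed fingers.

>>> {"op": "carry_out", "data": {
  "targets": [
    [[0,0,0,0,3.3,-0.12,0],[0,0,0,0,3.3,-0.12,0],[0,0,0,2.6,0,0,0],[0,0,0,1.6,0,0,0],[0,0,0,0.8,0,0,0],[0,0,0,0.2,0,0,0],[0,0,0,0.2,0,0,0],[0,0,0,0,0,0,0],[0,0,0,0,0,0,0]]
  ]
}}

```text
time_s: 19.3
ee_pos: [510.8, -270.1, 78.8]
tool_rot: [0.169, 1.57, 0.319]
contact_force: [0.0, 0.3, -0.4]
width: 0.1
```

>>> {"op": "carry_out", "data": {
  "targets": [
    [[0,0,0,0.2,0,0,0],[0,0,0,0.2,0,0,0],[0,0,0,0.1,0,0,0],[0,0,0,0,0,0,0],[0,0,0,0,0,0,0]]
  ]
}}

```text
time_s: 19.72
ee_pos: [510.4, -269.5, 73.1]
tool_rot: [1.677, 1.57, 1.827]
contact_force: [0.4, 0.0, -0.1]
width: 0.2
```

>>> {"op": "carry_out", "data": {
  "targets": [
    [[0,0,0,0.05,0,0,0],[0,0,0,0.05,0,0,0],[0,0,0,0,0,0,0],[0,0,0,0,0,0,0]]
  ]
}}

```text
time_s: 20.05
ee_pos: [510.4, -269.6, 72.2]
tool_rot: [1.582, 1.57, 1.732]
contact_force: [0.4, 0.3, 0.4]
width: 0.3
```

>>> {"op": "carry_out", "data": {
  "targets": [
    [[0,0,0,0.05,0,0,0],[0,0,0,0,0,0,0],[0,0,0,0,0,0,0],[0,0,0,0,0,0,0]]
  ]
}}

```text
time_s: 20.38
ee_pos: [510.4, -269.6, 71.7]
tool_rot: [1.536, 1.57, 1.686]
contact_force: [0.2, -0.4, 0.1]
width: -0.2
```

>>> {"op": "carry_out", "data": {
  "targets": [
    [[0,0,0,0.04,0,0,0],[0,0,0,0,0,0,0],[0,0,0,0,0,0,0]]
  ]
}}

```text
time_s: 20.63
ee_pos: [510.4, -269.6, 71.5]
tool_rot: [1.363, 1.57, 1.513]
contact_force: [-1.6, 1.1, 5.2]
width: -0.1
```

>>> {"op": "carry_out", "data": {
  "targets": [
    [[0,0,0,0.03,0,0,0],[0,0,0,0,0,0,0],[0,0,0,0,0,0,0]]
  ]
}}

```text
time_s: 20.88
ee_pos: [510.5, -269.6, 71.5]
tool_rot: [0.996, 1.57, 1.146]
contact_force: [-0.8, 0.5, 10.2]
width: -0.2
```

>>> {"op": "carry_out", "data": {
  "targets": [
    [[0,0,0,0,0,0,0],[0,0,0,0,0,0,0],[0,0,0,0,0,0,0],[0,0,0,0,0,0,0],[0,0,0,0,0,0,0],[0,0,0,0,0,0,0],[0,0,0,0,0,0,0],[0,0,0,0,0,0,0],[0,0,0,0,0,0,0],[0,0,0,0,0,0,0],[0,0,0,0,0,0,0],[0,0,0,0,0,0,0]]
  ]
}}

```text
time_s: 21.88
ee_pos: [510.5, -269.6, 71.5]
tool_rot: [1.084, 1.57, 1.234]
contact_force: [-2.1, 1.5, 10.0]
width: -0.2
```

```bash
python3 look.py wrist w10;python3 bub.py w10.npz pics/b10.png
python3 - <<'E'
from h import *
z=np.load("w10.npz"); p=z["p"][110:310,180:380]; cv2.imwrite("pics/w10.png",cv2.resize(p,None,fx=3,fy=3,interpolation=cv2.INTER_CUBIC)[:,:,::-1])
E
```

```text
21.8833 [ 510.5 -269.6   71.5] [1.084  1.5701 1.234 ] [-2.07  1.51  9.96] -0.2
slope y 0.001575356100817731 x -0.0008174206979562489 0.509488178582038 1528
```

View pics/w10.png

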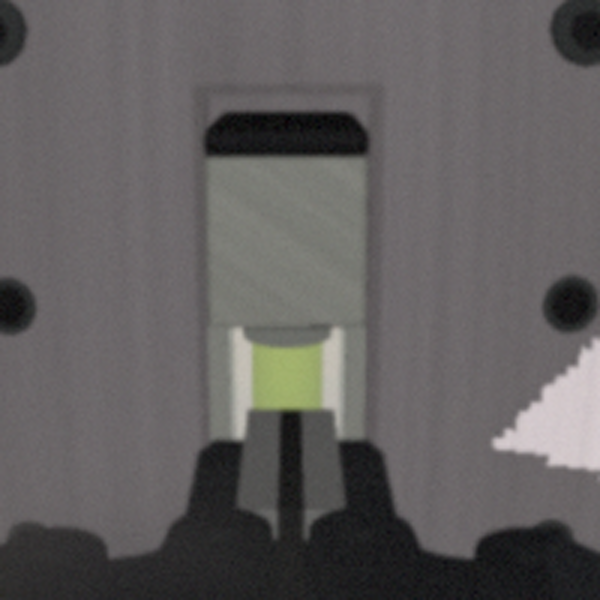

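The level is in the seat and the fingers stand on its middle with a steady 10 N. The plate slope reads 0.0016 rad, within the noise of the unloaded value. The fingers hide the bubble itself. I'm handing in.

Run:
```python
from plant import bot
print(bot.finish_job()); s=bot.sense(); print(s["time_s"],s["contact_force"].round(1),s["ee_pos"].round(1))
```

```text
the job is handed in; nothing more can be done
None
the job is handed in; nothing more can be done
```

The job is handed in. At about 22 s on the clock, the level lay in the seat, the plate was levelled, and the closed fingers were pressing on the middle of the level.

**Placing:** I gripped the level, laid it in the seat and let go. A wrist picture showed it inside the seat outline, and its top measured about 72 mm above the bench, as it should when on the seat floor.

**Levelling:** I turned the knob clockwise about 1.89 rad. The bubble then stood about 1.6 mm off, so I turned another 20°. With the knob released, the bubble was centred to within about 0.1 mm.

**Pressing:** The wrist force held steady at about 10 N over the last second before hand-in.

**What the last checks could not settle:**
- **Bubble under load:** the fingers hid the bubble while pressing, so I last saw it just before. Under load I could only check the plate by a plane fit to the depth picture. It read 0.0016 rad, against 0.0007 rad before pressing, and both are inside the limit.
- **Slope readings:** the plane fit disagreed slightly with the bubble earlier, reading 0.007 rad when the bubble showed about 0.0045. I trusted the bubble.
- **Side push while regripping the knob:** the arm read up to about 17 N sideways on the second grip, well under the limits.
- **Things standing by:** the arm never came near the shell, cups, jar, tin or foot form below about 200 mm height. I did not photograph them again at the end.

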